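Pointing check before a transfer

ROBOT

A 7-joint arm with a two-finger parallel gripper is mounted at the origin on a cart in front of the work surface, level with it; the furniture and walls round the work are solid. World frame = base frame: x ahead of the robot, y to its left, z up, the work surface at z = 0. Lengths are in m, angles in rad, forces in N, time in s.
With the tool pointing down it reaches from about 0.4 to 0.875 m from the base axis. Payload 6.5 kg.
Tool frame: the origin (TCP) lies at the very end of the fingers, on their centre line; the grasp point (between the pads) lies robot.grasp_offset behind it (robot.grasp_offset is the distance from the TCP to the grasp point, in m); z points along the fingers, y is the direction in which the jaws open and shut (so a half turn about z gives the same grasp; the last joint's range is limited). The gripper opens to 88 mm and grips with 3 to 60 N. Pads are 18 mm wide; open, the fingers measure 123 mm over their backs; the gripper's body (75 mm by 187 mm) begins 45 mm behind the grasp point.
Start: joints at [-1.325, 0.536, -0.004, 1.538, 0.003, 1.067, -0.071], TCP at [0.199, 0.619, 0.239] pointing down, gripper open.
Joint ranges: [-2.7, 2.7], [-0.37, 2.16], [-1.27, 1.26], [0.24, 2.4], [-1.31, 4.45], [0.19, 1.91], [-2.76, 2.76]. Speed limits (rad/s): [2.39, 2.39, 3.14, 3.14, 3.14, 3.14, 3.14].

INTERFACE

Orientations are given as a 3x3 rotation matrix whose columns are the frame's x, y, z axes.
In Python, from bench import robot gives the robot as it stands.
- The arm moves only by the tool send_rows, never from a script. Its arguments are lists of equal length, an entry for each row: "dp": the shift along the tool's x, y, z in m, a list of three; "yaw": the turn about the tool's z in rad; "hand": the gripper's target within -1 to 1 (fully open at 1, half-way at 0, shut at -1). In form: {"dp": [[tx, ty, tz], ...], "yaw": [yaw, ...], "hand": [hand, ...]}. A call has 1 to 20 rows; each row shifts and turns the commanded pose from where the row before left it, along the tool's axes as they then stand; what a row does not reach is not made up. A row lasts 1/12 s, in which the tool goes at most 41.7 mm and 7.16 degrees, less where a joint would pass 70% of its speed; a pose out of reach is approached as far as the arm can. A call with a gripper value outside its range is refused whole. The fingers move at their own pace and stop on an object; "newtons" is the grip in N (left out, the last holds). Time passes only in rows, so rows that do not move let the fingers close. It gives the time, the measured TCP pose, the force and the opening at its end, in the units of the state.
- robot.get_state(): the state, without advancing time (a new reading comes with each control period).
- robot.camera(name): name is "scene" or "side" or "wrist"; returns a dict with "pixels" (384x512x3 uint8, blue, green, red), "range_z" (384x512 float32, m along the optical axis (not along the pixel's ray), 0 where there is no reading), "fovy" (degrees; the focal length in pixels is half the picture's height over the tangent of half this angle, whatever the lens; pixels are square), "cx", "cy" (the principal point, pixels), "origin" and "attitude" of the camera in the world; the wrist camera has in their place "T_tool_cam" (4x4, takes a point from camera to tool coordinates, whose origin is the TCP and whose axes are the flange's). Camera axes: x right, y up, looking along -z (the intrinsics and any distortion apply to the point x, -y, -z); pixel columns grow to the right and rows downward; lengths in m; the calibration is good to about 2 mm. A picture is of the moment at which its call begins: read the wrist's pose just before it.
- robot.finish_job(): hands the job in, once; it reports no verdict.
The state is a dict: "time_s": time; "qpos": joint angles; "joint_vel": joint speeds; "joint_efforts": joint torques, N m; "tcp_pos": TCP position; "eef_rot": TCP orientation; "contact_force": force on the tool from outside, world axes, zero at the start; "wrist_torque": the same for the moment, N m; "width": opening from 0.0 (shut) to 1.0 (fully open).
Only numpy, scipy, OpenCV 4.12 (cv2) and the standard library are available. Lean on these libraries where they do the work, as an engineer would, in place of code of your own. Each camera call takes 0.05 s, during which the arm holds its last target.

TASK

Do the pointing check before a transfer: with the fingertips two or three centimetres above its top, point first at the smaller of the two screw-cap bottles and then at the open glass beaker, staying still for two full seconds over the middle of each without touching it. Then sign the check off by pressing the push button on the small console right down and letting it come up again. Do not lift or shift anything, and do not point at or pass low over the larger bottle or the flat dish.

Things in the scene. Friction and masses are not known exactly. Their poses are not given: they have to be found in the camera images.
- small_bottle: the smaller screw-cap bottle, the first thing to point at: white plastic, round, 47 mm in diameter, 98 mm tall with its 29 mm wide cap, loose, upright. Origin at the centre of its underside, z up, so the top of its cap is 98 mm above the origin
- beaker: the open glass beaker, the second thing to point at: round, clear, 46 mm in diameter, 60 mm tall, loose, light (32 g). Origin at the centre of its underside, z up, so the middle of its mouth is 60 mm above the origin
- large_bottle: the larger screw-cap bottle, not to be pointed at: amber, round, 60 mm in diameter, 118 mm tall, loose. Origin at the centre of its underside
- dish: the flat shallow round dish, not to be pointed at: clear, 60 mm in diameter, 16 mm tall, loose. Origin at the centre of its underside. The two bottles, the beaker and the dish stand in any order on four places, their centres at least 8 cm apart
- console: the sign-off console: a flat grey box 76 x 106 mm with an aluminium face 30 mm above the bench, fixed to the bench. Origin at the centre of its underside; its x axis runs across the short side, away from the robot; a push button stands in the middle of its face
- signoff_top (a point): centre of the upper face of the console's push button, a light round cap 32 mm in diameter in a black housing
- signoff (a joint): travel of the push button, m: 0 is up, 0.006 is right down. A spring brings it back; pressing it right down takes about 5 N, straight down
- chip_case: bystander: flat dark case 44 x 62 x 14 mm lying loose among the vessels. Origin at the centre of its underside
- sensor_chip: bystander: small flat chip carrier 18 x 38 x 9 mm lying loose among the vessels. Origin at the centre of its underside
There are look-alikes about, which are no part of the job. Leave any pink or purple look-alike of the small_bottle alone.

How it is judged:
By the outcome, as a careful person would: the job done as asked, in the order asked, and still so for the second after the job is handed in, with the robot touching nothing.
It also fails if it takes over 48 s, if anything falls off the work surface, if the arm or the gripper's body presses on something with over 40 N, if the wrist force passes 120 N, or if a joint passes its speed limit or range.

## Working session

There is one attempt and no reset: what is moved stays moved. The work goes in short steps, Python scripts to look and compute and a tool call to move; the robot and the scene stay as the last step left them, time stands still between calls to the robot, and variables do not carry over. Pictures are saved under pics/ and viewed, and the job is handed in when it is done.

Besides the shell and the picture viewer there is one more tool, called after "Emit:" as a command line: name --pt "numbers of a row" for each row, then --argument value for the rest. send_rows: Moves the arm, as the interface text tells. Its arguments: {"type":"object","properties":{"dp":{"type":"array"},"yaw":{"type":"array"},"hand":{"type":"array"},"newtons":{"type":"number"}},"required":["dp","yaw","hand"]}

```bash
mkdir -p pics
cat > h.py <<'E'
import numpy as np,cv2,pickle
from bench import robot
def grab(n,tag):
    s=robot.get_state();c=robot.camera(n);c['state']=s
    pickle.dump(c,open(f'pics/{tag}.pkl','wb'));cv2.imwrite(f'pics/{tag}.png',c['pixels']);return c
E
python3 - <<'E'
from h import *
for n in('scene','side','wrist'):
    c=grab(n,n+'0');print(n,{k:v for k,v in c.items() if k not in('pixels','range_z','state')})
s=c['state'];print({k:s[k] for k in('time_s','tcp_pos','eef_rot','contact_force','width')},robot.grasp_offset)
E
```

```text
scene {'fovy': 52.40923042550589, 'cx': 258.48914727109735, 'cy': 191.97838861770384, 'origin': array([-0.01233313, -0.83820906,  0.56894423]), 'attitude': array([[ 0.75716702,  0.36605012, -0.54102256],
       [-0.65319583,  0.41696454, -0.63204096],
       [-0.00577145,  0.83195425,  0.55481421]])}
side {'fovy': 45.134830620843175, 'cx': 250.9535425499254, 'cy': 195.34372764057943, 'origin': array([ 0.42856166, -0.99898349,  0.48507998]), 'attitude': array([[ 0.99965582, -0.00763345, -0.0250991 ],
       [-0.01740774,  0.5227518 , -0.85230718],
       [ 0.01962665,  0.85245075,  0.522439  ]])}
wrist {'fovy': 60.0968425549604, 'cx': 255.62884243211167, 'cy': 193.15068216498395, 'T_tool_cam': array([[ 2.79544514e-04,  9.55836283e-01,  2.93899509e-01,
         7.55146651e-02],
       [ 9.99999882e-01, -3.84143353e-04,  2.98175636e-04,
        -1.94101092e-03],
       [ 3.97906634e-04,  2.93899391e-01, -9.55836278e-01,
        -1.45283740e-01],
       [ 0.00000000e+00,  0.00000000e+00,  0.00000000e+00,
         1.00000000e+00]])}
{'time_s': 0.1, 'tcp_pos': array([0.1992496 , 0.61813503, 0.23793238]), 'eef_rot': array([[-9.51815874e-01,  3.06669902e-01, -3.36593631e-04],
       [ 3.06670054e-01,  9.51814702e-01, -1.50031768e-03],
       [-1.39727509e-04, -1.53124937e-03, -9.99998818e-01]]), 'contact_force': array([-0.19681276,  1.22100909,  0.06885847]), 'width': 1.000483392921175} 0.0187
```

View pics/scene0.png

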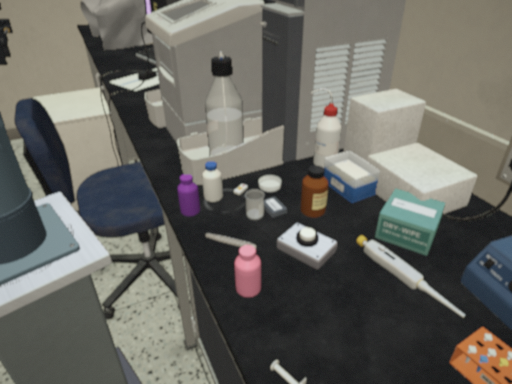

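View pics/side0.png

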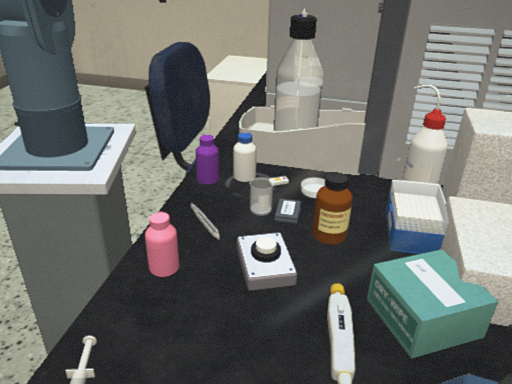

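View pics/wrist0.png

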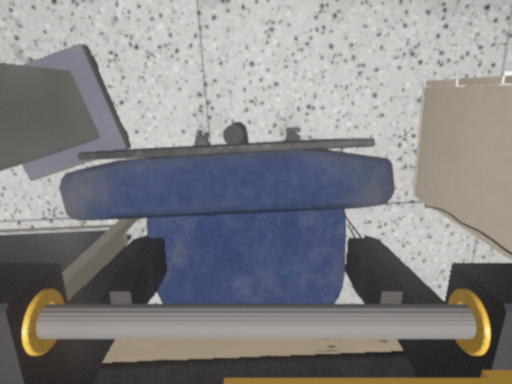

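Side view candidates: white blue-capped bottle at (244,157), which I choose. Look-alikes are purple (207,160) and pink (163,245); also the white wash bottle at (427,145) and the amber bottle at (332,210). The beaker is at (261,196), the dish at (313,187) and the console button at (266,243).

```bash
cat >> h.py <<'E'
def cloud(c):
    f=192/np.tan(np.radians(c['fovy']/2));v,u=np.mgrid[:384,:512];z=c['range_z'].astype(float)
    P=np.stack([(u-c['cx'])/f*z,-(v-c['cy'])/f*z,-z],-1)
    if 'origin' in c: W=P@c['attitude'].T+c['origin']
    else:
        T=c['T_tool_cam'];s=c['state'];W=(P@T[:3,:3].T+T[:3,3])@np.array(s['eef_rot']).T+s['tcp_pos']
    W[z==0]=np.nan;return W
def proj(c,p):
    f=192/np.tan(np.radians(c['fovy']/2))
    if 'origin' in c: q=(np.array(p)-c['origin'])@c['attitude']
    else:
        T=c['T_tool_cam'];s=c['state'];q=(np.array(p)-s['tcp_pos'])@np.array(s['eef_rot']);q=(q-T[:3,3])@T[:3,:3]
    return np.array([c['cx']-f*q[0]/q[2],c['cy']+f*q[1]/q[2]])
E
python3 - <<'E'
from h import *
np.set_printoptions(precision=4,suppress=True)
reg={'side0':dict(white=(230,130,258,184),purple=(193,132,222,186),amber=(312,172,354,245),beaker=(246,174,276,216),dish=(298,175,328,200),console=(234,228,298,292),case=(272,198,302,224),pink=(145,212,180,276)),
'scene0':dict(white=(200,160,224,204),amber=(300,164,330,218),beaker=(243,188,267,222),dish=(256,172,284,194),console=(276,222,338,268))}
for t in reg:
    c=pickle.load(open(f'pics/{t}.pkl','rb'));W=cloud(c)
    for k,(a,b,d,e) in reg[t].items():
        Q=W[b:e,a:d].reshape(-1,3);Q=Q[np.isfinite(Q[:,2])]
        m=Q[:,2]>.007;Q=Q[m]; zt=np.percentile(Q[:,2],98)
        T=Q[abs(Q[:,2]-zt)<.006]
        print(t,k,len(Q),'top',zt,'topmean',T.mean(0),'x',np.percentile(Q[:,0],[3,97]),'y',np.percentile(Q[:,1],[3,97]))
    a=c['pixels'][110:310,130:370] if t=='side0' else c['pixels'][140:300,160:352]
    cv2.imwrite(f'pics/crop_{t}.png',cv2.resize(a,None,fx=3,fy=3,interpolation=2)[:600,:800])
E
```

```text
side0 white 1131 top 0.09787646063552388 topmean [ 0.4381 -0.1358  0.0966] x [0.4169 0.4653] y [-0.242  -0.0712]
side0 purple 937 top 0.09785236031593664 topmean [ 0.36   -0.1493  0.0964] x [0.3388 0.3816] y [-0.1686 -0.1423]
side0 amber 2328 top 0.11794699870672108 topmean [ 0.5857 -0.3437  0.1169] x [0.5578 0.6115] y [-0.37   -0.1766]
side0 beaker 819 top 0.059690857314249016 topmean [ 0.468  -0.259   0.0573] x [0.4481 0.4896] y [-0.2826 -0.1518]
side0 dish 502 top 0.11729962698898383 topmean [ 0.5702 -0.3424  0.1163] x [0.5552 0.5972] y [-0.3564 -0.1631]
side0 console 2646 top 0.051855968284351094 topmean [ 0.4692 -0.4327  0.0507] x [0.4318 0.5099] y [-0.4853 -0.3852]
side0 case 442 top 0.014959504661660164 topmean [ 0.5184 -0.2758  0.0129] x [0.4969 0.5398] y [-0.3037 -0.2446]
side0 pink 1657 top 0.09807566283487433 topmean [ 0.3094 -0.4332  0.0967] x [0.2897 0.3312] y [-0.454  -0.4245]
scene0 white 842 top 0.10066835170850282 topmean [ 0.4377 -0.1336  0.0994] x [0.4165 0.5054] y [-0.1543 -0.0671]
scene0 amber 1237 top 0.12016970879023038 topmean [ 0.5849 -0.3415  0.1189] x [0.5581 0.7085] y [-0.3689 -0.2721]
scene0 beaker 536 top 0.062282792833445184 topmean [ 0.4719 -0.2579  0.0598] x [0.4485 0.5124] y [-0.2814 -0.2385]
scene0 dish 315 top 0.06131752123594309 topmean [ 0.4886 -0.2563  0.0598] x [0.4873 0.6088] y [-0.2582 -0.1632]
scene0 console 1617 top 0.05404307275829207 topmean [ 0.4678 -0.4302  0.0529] x [0.4276 0.5055] y [-0.4833 -0.3842]
```

View pics/crop_side0.png

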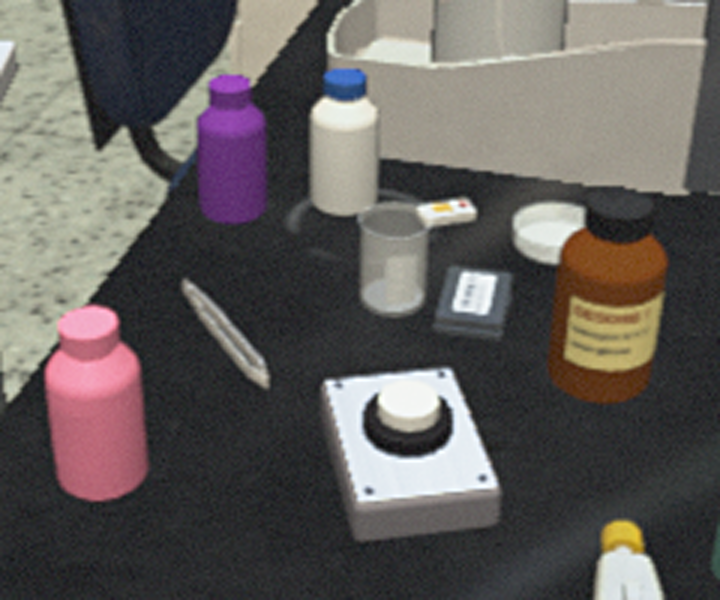

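Crop agrees: white, blue cap, 98 mm tall (crop 345,140); the beaker is at crop (393,260). I need a map of tall obstacles for the path.

Run:
```python
from h import *
np.set_printoptions(precision=4,suppress=True)
H=np.full((24,20),-1.)
for t in('side0','scene0'):
    W=cloud(pickle.load(open(f'pics/{t}.pkl','rb'))).reshape(-1,3);W=W[np.isfinite(W[:,0])]
    i=((W[:,1]+.5)//.05).astype(int);j=(W[:,0]//.05).astype(int)
    m=(i>=0)&(i<24)&(j>=0)&(j<20)
    np.maximum.at(H,(i[m],j[m]),W[m,2])
print('cols x 0..0.95 (cm heights)')
for i in range(23,-1,-1):print('y%5.2f'%(i*.05-.5),' '.join('%3d'%round(h*100) if h>-.99 else '  .' for h in H[i]))
# circle fits
from scipy.optimize import least_squares
for t,k,b,zl,r in(('side0','white',(230,130,258,184),(.02,.06),.0235),('side0','cap',(230,130,258,150),(.080,.093),.0145),('side0','btn',(250,232,282,262),(.047,.056),None),('scene0','white',(200,160,224,204),(.02,.06),.0235),('side0','rim',(246,172,276,216),(.053,.064),.022),('scene0','rim',(243,186,267,222),(.055,.066),.022),('scene0','btn',(290,222,325,250),(.049,.058),None)):
    Q=cloud(pickle.load(open(f'pics/{t}.pkl','rb')))[b[1]:b[3],b[0]:b[2]].reshape(-1,3)
    Q=Q[(Q[:,2]>zl[0])&(Q[:,2]<zl[1])]
    md=np.median(Q,0);Q=Q[np.hypot(*(Q-md)[:,:2].T)<.06]
    if r is None: print(t,k,len(Q),Q.mean(0),(np.percentile(Q,1,0)+np.percentile(Q,99,0))/2);continue
    s=least_squares(lambda p:np.hypot(*(Q[:,:2]-p).T)-r,md[:2]+[0,.015],loss='soft_l1',f_scale=.002)
    print(t,k,len(Q),s.x,np.median(abs(s.fun)))
```

```text
cols x 0..0.95 (cm heights)
y 0.65   .   .   .  10  35  35 -16 -29 -29 -29   1   1   1   0   .  35   .   .   .   .
y 0.60   .   .   .  10  40   7 -29 -29 -29 -29   1   1   1   .  36  36  36   .   .   .
y 0.55   .   .   .  30  40  -6 -29 -29 -29   0   1   1   1   .   .  36  36   .   .   .
y 0.50   .   .   9  35  35 -14 -29 -29 -29   1   1   1 -79   .   .   .   .   .   .   .
y 0.45   .   .   9  10  10 -29 -29 -29 -29   1   1   9   9   .   .   .   .   .   .   .
y 0.40   .   .   8   9   5 -29 -29 -29 -29   1   9  15   5   .   .   .   .   .   .   .
y 0.35   .   .   2   5  -1 -29 -29 -29   0   1   9  20   .   .   .   .   .   .   .   .
y 0.30   .   .   . -79 -79 -30 -29 -29   0   1  37  38  40   .   .   .   .   .   .   .
y 0.25   .   .   . -79 -79 -79 -79 -29   1   1  37  39  40  40   .   .   .   .   .   .
y 0.20   .   .   . -79 -79 -79 -79   0   1   1  38  39  41  41   .   .   .   .   .   .
y 0.15   0   0   0 -69 -79 -79 -79   0   1  36  38  39  40  41   .   .   .   .   .   .
y 0.10   1   2   2 -69 -79 -79 -79   1   0  37  39  40  42  42   .   .   .   .   .   .
y 0.05   1   2   2 -69 -79 -
[... 722 characters left out ...]
  12   8   8  21  21  21  21  21
y-0.40   .   .   .   .   0   0   0   1   3   3   3  12  12   7   8  21  21  21  21  17
y-0.45   .   .   .   .   0  10  10   0   5   6   3   0   0   1   9   9   9   9   9  44
y-0.50   .   .   .   .   0   7   8   1   3   4   3   3   7   7   9   9   9   9   9  45
side0 white 389 [ 0.4377 -0.1308] 0.0007417767252402806
side0 cap 79 [ 0.4377 -0.1302] 0.0009116658162191399
side0 btn 228 [ 0.4691 -0.4322  0.051 ] [ 0.4693 -0.4302  0.05  ]
scene0 white 251 [ 0.4398 -0.1302] 0.0007256899853547091
side0 rim 172 [ 0.4679 -0.2613] 0.001068665688657636
scene0 rim 109 [ 0.4691 -0.2603] 0.0014036659763661218
scene0 btn 129 [ 0.4685 -0.43    0.0532] [ 0.4694 -0.429   0.0525]
```

Run:
```python
from h import *
np.set_printoptions(precision=3,suppress=True)
W=np.concatenate([cloud(pickle.load(open(f'pics/{t}.pkl','rb'))).reshape(-1,3) for t in('side0','scene0')])
for a,b in((.06,.12),(.12,.2),(.2,.26),(.26,.34),(.34,.45)):
    for y0 in(-.2,-.15,-.1,-.05,0.,.1,.2):
        m=(W[:,2]>a)&(W[:,2]<b)&(W[:,1]>y0)&(W[:,1]<y0+.05)&(W[:,0]>.46 if y0<-.1 else W[:,0]>.35)&(W[:,0]<.8)
        if m.sum()>5:print(a,b,'y',y0,'xmin',np.sort(W[m,0])[3])
```

```text
0.06 0.12 y -0.2 xmin 0.702873947389285
0.06 0.12 y -0.15 xmin 0.46018053620600213
0.06 0.12 y -0.1 xmin 0.4266608900867775
0.06 0.12 y -0.05 xmin 0.42654250455208037
0.06 0.12 y 0.0 xmin 0.43325990542254095
0.06 0.12 y 0.1 xmin 0.5004960417658362
0.06 0.12 y 0.2 xmin 0.5268930751117875
0.12 0.2 y -0.2 xmin 0.6997190504660658
0.12 0.2 y -0.15 xmin 0.6335184007816063
0.12 0.2 y -0.1 xmin 0.5026612188548052
0.12 0.2 y -0.05 xmin 0.5019994280397406
0.12 0.2 y 0.0 xmin 0.5491685733925286
0.12 0.2 y 0.1 xmin 0.4987658790141956
0.12 0.2 y 0.2 xmin 0.5251680675484441
0.2 0.26 y -0.2 xmin 0.7034812573536693
0.2 0.26 y -0.15 xmin 0.6773030834879263
0.2 0.26 y -0.1 xmin 0.5060785378443604
0.2 0.26 y -0.05 xmin 0.5030489624611332
0.2 0.26 y 0.0 xmin 0.5529914191406422
0.2 0.26 y 0.1 xmin 0.4982235490505222
0.2 0.26 y 0.2 xmin 0.519177380058664
0.26 0.34 y -0.2 xmin 0.7003149496802153
0.26 0.34 y -0.15 xmin 0.6774040710652622
0.26 0.34 y -0.1 xmin 0.5274775427067614
0.26 0.34 y -0.05 xmin 0.5251617176374627
0.26 0.34 y 0.0 xmin 0.5427744267933017
0.26 0.34 y 0.1 xmin 0.48812543509099277
0.26 0.34 y 0.2 xmin 0.5215107950635937
0.34 0.45 y -0.2 xmin 0.7030775338728672
0.34 0.45 y -0.15 xmin 0.6770634151826938
0.34 0.45 y -0.1 xmin 0.6871293889742603
0.34 0.45 y -0.05 xmin 0.697617530791534
0.34 0.45 y 0.0 xmin 0.5251452094747464
0.34 0.45 y 0.1 xmin 0.4849462455924656
0.34 0.45 y 0.2 xmin 0.5132275544021567
```

Plan: raise clear of the incubator (0.40 m) and the tall bottle (x>0.50), close the fingers, square the yaw (tool y to world y), then arc round.

Emit:
send_rows --pt "0 0 -0.02" --pt "0 0 -0.03" --pt "0 0 -0.03" --pt "0 0 -0.03" --pt "0 0 -0.03" --pt "0 0 -0.03" --pt "0 0 -0.01" --pt "0 0 0" --pt "0 0 0" --yaw '[0,-0.078,-0.078,-0.078,-0.078,0,0,0,0]' --hand '[-1,-1,-1,-1,-1,-1,-1,-1,-1]' --newtons 10

```text
time_s: 0.9
tcp_pos: [0.1994, 0.6184, 0.4177]
eef_rot: [[-1.0, 0.0, -0.0], [0.0, 1.0, -0.001], [0.0, -0.001, -1.0]]
contact_force: [-0.3, 0.3, -1.4]
width: 0.345
```

Emit:
send_rows --pt "-0.008 -0.015 0" --pt "-0.016 -0.03 0" --pt "-0.016 -0.03 0" --pt "-0.016 -0.03 0" --pt "-0.016 -0.03 0" --pt "-0.016 -0.03 0" --pt "-0.016 -0.03 0" --pt "-0.016 -0.03 0" --pt "-0.016 -0.03 0" --pt "-0.016 -0.03 0" --pt "-0.016 -0.03 0" --pt "-0.016 -0.03 0" --pt "-0.016 -0.03 0" --pt "-0.016 -0.03 0" --pt "-0.008 -0.015 0" --pt "0 -0.01 0" --pt "0 0 0" --pt "0 0 0" --yaw '[0,0,0,0,0,0,0,0,0,0,0,0,0,0,0,0,0,0]' --hand '[-1,-1,-1,-1,-1,-1,-1,-1,-1,-1,-1,-1,-1,-1,-1,-1,-1,-1]'

```text
time_s: 2.4
tcp_pos: [0.4224, 0.1894, 0.4176]
eef_rot: [[-1.0, -0.001, -0.002], [-0.001, 1.0, -0.001], [0.002, -0.001, -1.0]]
contact_force: [0.2, 0.6, 0.0]
width: 0.004
```

Emit:
send_rows --pt "0 -0.015 0" --pt "-0.002 -0.03 0" --pt "-0.002 -0.03 0" --pt "-0.002 -0.03 0" --pt "-0.002 -0.03 0" --pt "-0.002 -0.03 0" --pt "-0.002 -0.03 0" --pt "-0.002 -0.03 0" --pt "-0.002 -0.03 0" --pt "-0.002 -0.03 0" --pt "0 -0.025 0.0" --pt "0 -0.01 0.02" --pt "0 0 0.04" --pt "0 0 0.04" --pt "0 0 0.03" --pt "0 0 0" --pt "0 0 0" --yaw '[0,0,0,0,0,0,0,0,0,0,0,0,0,0,0,0,0]' --hand '[-1,-1,-1,-1,-1,-1,-1,-1,-1,-1,-1,-1,-1,-1,-1,-1,-1]'

```text
time_s: 3.82
tcp_pos: [0.4412, -0.1297, 0.2881]
eef_rot: [[-1.0, -0.002, -0.003], [-0.002, 1.0, 0.0], [0.003, 0.0, -1.0]]
contact_force: [0.4, -1.0, 0.5]
width: 0.007
```

Run:
```python
from h import *
np.set_printoptions(precision=4,suppress=True)
c=grab('wrist','wrist1');d=grab('side','side1');s=c['state'];print(s['tcp_pos'],s['qpos'])
for p in((.438,-.131,.098),(.4685,-.261,.06),(.469,-.431,.052),):print(proj(c,p))
cv2.imwrite('pics/both1.png',np.vstack([np.hstack([c['pixels'],d['pixels']])])[:, :][::1] if 0 else cv2.resize(np.hstack([c['pixels'],d['pixels']]),(800,300)))
```

```text
[ 0.4412 -0.1297  0.2881] [-0.3404  0.1597  0.5949  1.9879 -0.1035  1.0267  1.8757]
[256.4104 165.7937]
[144.863  184.2266]
[  4.1987 182.4657]
```

View pics/wrist1.png

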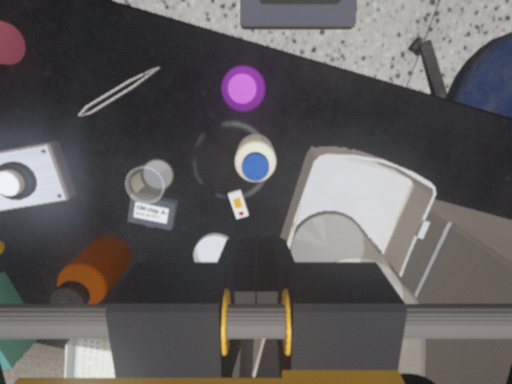

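View pics/side1.png

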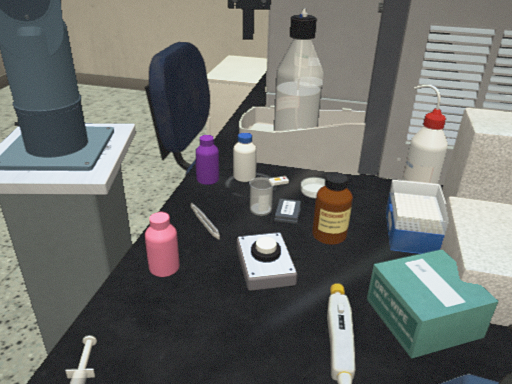

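Wrist view: blue cap at (256,167), as predicted for (0.438,-0.131). The beaker rim is near (144,184) and the amber bottle lies well clear at lower left. Descending straight down to 25 mm above the cap.

Emit:
send_rows --pt "0.003 -0.001 0.02" --pt "0 0 0.025" --pt "0 0 0.025" --pt "0 0 0.025" --pt "0 0 0.02" --pt "0 0 0.015" --pt "0 0 0.015" --pt "0 0 0.01" --pt "0 0 0.005" --pt "0 0 0" --pt "0 0 0" --pt "0 0 0" --yaw '[0,0,0,0,0,0,0,0,0,0,0,0]' --hand '[-1,-1,-1,-1,-1,-1,-1,-1,-1,-1,-1,-1]'

```text
time_s: 4.92
tcp_pos: [0.4395, -0.1324, 0.1297]
eef_rot: [[-1.0, -0.0, 0.002], [-0.0, 1.0, -0.0], [-0.002, -0.0, -1.0]]
contact_force: [0.0, -0.6, -0.8]
width: 0.005
```

Run:
```python
from h import *
np.set_printoptions(precision=4,suppress=True)
d=grab('side','side2');s=robot.get_state();print(s['time_s'],s['tcp_pos'],s['qpos'],proj(d,s['tcp_pos']),proj(d,(.438,-.1305,.098)))
cv2.imwrite('pics/crop2.png',cv2.resize(d['pixels'][50:250,130:370],None,fx=3,fy=3))
```

```text
4.9667 [ 0.4394 -0.1324  0.1296] [-0.2109  0.4234  0.4956  2.1385 -0.3293  0.6502  2.0834] [245.3335 120.4278] [244.4451 134.5917]
```

View pics/crop2.png

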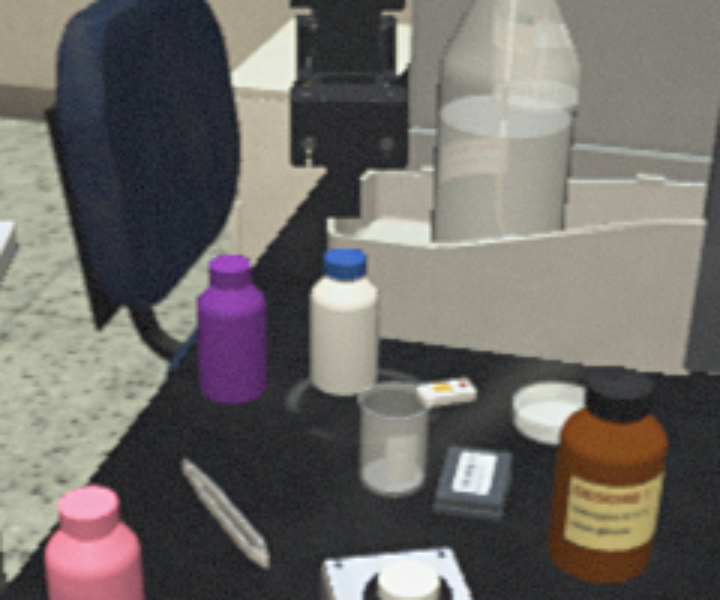

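The tip shows at crop (345,215), straight above the cap at (345,257), with the tall bottle clear to the right. A few mm left to trim, then hold.

Emit:
send_rows --pt "0.0015 0.0015 0.003" --pt "0 0 0.003" --pt "0 0 0" --pt "0 0 0" --pt "0 0 0" --pt "0 0 0" --pt "0 0 0" --pt "0 0 0" --pt "0 0 0" --pt "0 0 0" --pt "0 0 0" --pt "0 0 0" --pt "0 0 0" --pt "0 0 0" --pt "0 0 0" --pt "0 0 0" --pt "0 0 0" --pt "0 0 0" --pt "0 0 0" --pt "0 0 0" --yaw '[0,0,0,0,0,0,0,0,0,0,0,0,0,0,0,0,0,0,0,0]' --hand '[-1,-1,-1,-1,-1,-1,-1,-1,-1,-1,-1,-1,-1,-1,-1,-1,-1,-1,-1,-1]'

```text
time_s: 6.63
tcp_pos: [0.437, -0.1308, 0.1227]
eef_rot: [[-1.0, -0.0, -0.0], [-0.0, 1.0, -0.0], [0.0, -0.0, -1.0]]
contact_force: [-0.5, -0.5, -0.6]
width: 0.007
```

Emit:
send_rows --pt "0 0 0" --pt "0 0 0" --pt "0 0 0" --pt "0 0 0" --pt "0 0 0" --pt "0 0 0" --pt "0 0 0" --pt "0 0 0" --pt "0 0 0" --pt "0 0 0" --pt "0 0 0" --pt "0 0 0" --pt "0 0 0" --pt "0 0 0" --pt "0 0 0" --pt "0 0 0" --pt "0 0 0" --pt "0 0 0" --pt "0 0 0" --pt "0 0 0" --yaw '[0,0,0,0,0,0,0,0,0,0,0,0,0,0,0,0,0,0,0,0]' --hand '[-1,-1,-1,-1,-1,-1,-1,-1,-1,-1,-1,-1,-1,-1,-1,-1,-1,-1,-1,-1]'

```text
time_s: 8.3
tcp_pos: [0.4371, -0.1308, 0.1227]
eef_rot: [[-1.0, -0.0, 0.0], [-0.0, 1.0, -0.0], [-0.0, -0.0, -1.0]]
contact_force: [-0.7, -0.6, -0.7]
width: 0.005
```

Held still for over 3 s. Now up, across to the beaker, then down.

Emit:
send_rows --pt "0 0 -0.02" --pt "0 0 -0.03" --pt "-0.002 -0.01 0" --pt "-0.005 -0.02 0" --pt "-0.005 -0.02 0" --pt "-0.005 -0.02 0" --pt "-0.005 -0.02 0" --pt "-0.005 -0.02 0" --pt "-0.0045 -0.02 0" --pt "0 0 0" --pt "0 0 0.02" --pt "0 0 0.02" --pt "0 0 0.02" --pt "0 0 0.01" --pt "0 0 0.005" --pt "0 0 0" --pt "0 0 0" --pt "0 0 0" --yaw '[0,0,0,0,0,0,0,0,0,0,0,0,0,0,0,0,0,0]' --hand '[-1,-1,-1,-1,-1,-1,-1,-1,-1,-1,-1,-1,-1,-1,-1,-1,-1,-1]'

```text
time_s: 9.8
tcp_pos: [0.4693, -0.2611, 0.0987]
eef_rot: [[-1.0, -0.0, 0.002], [-0.0, 1.0, -0.001], [-0.002, -0.001, -1.0]]
contact_force: [0.6, -0.1, -0.1]
width: 0.007
```

Run:
```python
from h import *
np.set_printoptions(precision=4,suppress=True)
d=grab('side','side3');s=robot.get_state();print(s['time_s'],s['tcp_pos'],s['qpos'],proj(d,s['tcp_pos']),proj(d,(.4685,-.261,.06)))
w=grab('wrist','wrist3');print(proj(w,(.4685,-.261,.06)),proj(w,(.469,-.431,.052)))
cv2.imwrite('pics/crop3.png',cv2.resize(d['pixels'][110:300,130:370],None,fx=3,fy=3))
```

```text
9.85 [ 0.4693 -0.2611  0.0987] [ 0.066   0.5915  0.4693  1.9592 -0.4113  0.6831  2.3612] [262.218  164.2123] [261.1117 182.8094]
[259.251  223.1889] [-14.9149 218.7612]
```

View pics/crop3.png

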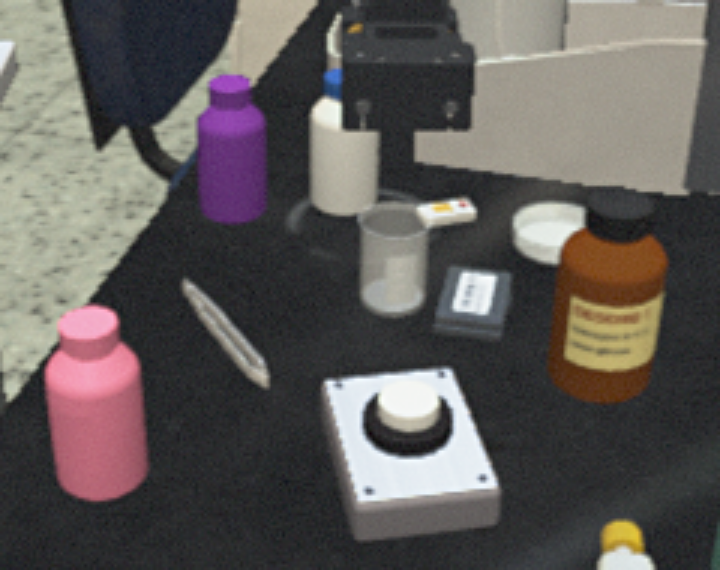

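View pics/wrist3.png

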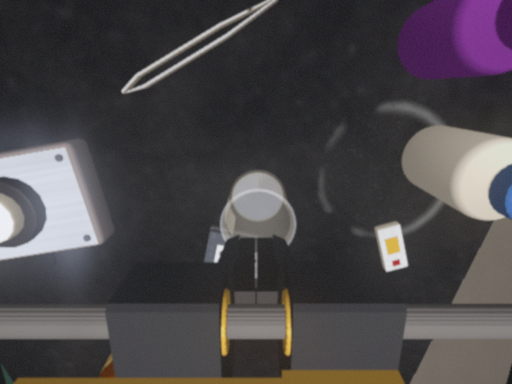

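Beaker rim in the wrist view is centred at (258,222), predicted (259,223). Trim down 14 mm to 24 mm above the rim and hold.

Emit:
send_rows --pt "0.0005 0 0.007" --pt "0 0 0.006" --pt "0 0 0" --pt "0 0 0" --pt "0 0 0" --pt "0 0 0" --pt "0 0 0" --pt "0 0 0" --pt "0 0 0" --pt "0 0 0" --pt "0 0 0" --pt "0 0 0" --pt "0 0 0" --pt "0 0 0" --pt "0 0 0" --pt "0 0 0" --pt "0 0 0" --pt "0 0 0" --pt "0 0 0" --pt "0 0 0" --yaw '[0,0,0,0,0,0,0,0,0,0,0,0,0,0,0,0,0,0,0,0]' --hand '[-1,-1,-1,-1,-1,-1,-1,-1,-1,-1,-1,-1,-1,-1,-1,-1,-1,-1,-1,-1]'

```text
time_s: 11.57
tcp_pos: [0.4681, -0.2608, 0.0847]
eef_rot: [[-1.0, -0.0, 0.0], [-0.0, 1.0, -0.0], [-0.0, -0.0, -1.0]]
contact_force: [0.6, 0.8, -0.2]
width: 0.001
```

Emit:
send_rows --pt "0 0 0" --pt "0 0 0" --pt "0 0 0" --pt "0 0 0" --pt "0 0 0" --pt "0 0 0" --pt "0 0 0" --pt "0 0 0" --pt "0 0 0" --pt "0 0 0" --pt "0 0 0" --pt "0 0 0" --pt "0 0 0" --pt "0 0 0" --pt "0 0 0" --pt "0 0 0" --pt "0 0 0" --pt "0 0 0" --pt "0 0 0" --pt "0 0 0" --yaw '[0,0,0,0,0,0,0,0,0,0,0,0,0,0,0,0,0,0,0,0]' --hand '[-1,-1,-1,-1,-1,-1,-1,-1,-1,-1,-1,-1,-1,-1,-1,-1,-1,-1,-1,-1]'

```text
time_s: 13.23
tcp_pos: [0.4681, -0.2608, 0.0847]
eef_rot: [[-1.0, -0.0, 0.0], [-0.0, 1.0, -0.0], [-0.0, -0.0, -1.0]]
contact_force: [-0.0, -0.2, 0.1]
width: 0.007
```

Held over 3 s. Up and over to above the button, with the yaw turned back 0.15 rad at the end to ease the last joint.

Emit:
send_rows --pt "0 0 -0.02" --pt "0 0 -0.03" --pt "0 -0.01 -0.02" --pt "0 -0.02 0" --pt "0 -0.02 0" --pt "0 -0.02 0" --pt "0 -0.02 0" --pt "0 -0.02 0" --pt "0 -0.02 0" --pt "0 -0.02 0" --pt "0 -0.01 0" --pt "0 -0.01 0" --pt "0 0 0" --pt "0 0 0" --pt "0 0 0" --pt "0 0 0" --yaw '[0,0,0,0,0,0,0,0,0,0,0,0,0.08,0.07,0,0]' --hand '[-1,-1,-1,-1,-1,-1,-1,-1,-1,-1,-1,-1,-1,-1,-1,-1]'

```text
time_s: 14.57
tcp_pos: [0.4684, -0.43, 0.1545]
eef_rot: [[-0.989, 0.146, -0.0], [0.146, 0.989, 0.001], [0.0, 0.0, -1.0]]
contact_force: [0.2, -0.2, 0.6]
width: 0.006
```

Run:
```python
from h import *
np.set_printoptions(precision=4,suppress=True)
w=grab('wrist','wrist4');s=w['state'];print(s['time_s'],s['tcp_pos'],s['qpos'],proj(w,(.469,-.431,.052)))
W=cloud(w);m=(W[...,2]>.045)&(W[...,2]<.06)&(np.hypot(W[...,0]-.469,W[...,1]+.43)<.04)&(w['pixels'].min(-1)>130)
Q=W[m];print(len(Q),Q.mean(0),np.percentile(Q,[1,99],axis=0))
```

```text
14.5667 [ 0.4684 -0.43    0.1545] [ 0.2981  0.6676  0.5492  1.6684 -0.4167  0.9254  2.4306] [257.1262 193.6584]
1208 [ 0.4695 -0.4305  0.051 ] [[ 0.4555 -0.445   0.0462]
 [ 0.4848 -0.416   0.0528]]
```

View pics/wrist4.png

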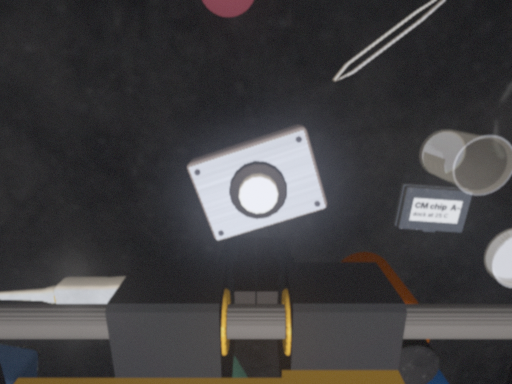

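Button confirmed at (259,194) in the wrist view, centre (0.4695,-0.4305), top about z 0.052. Descending to 7 mm above it.

Emit:
send_rows --pt "-0.001 0 0.01" --pt "0 0 0.02" --pt "0 0 0.02" --pt "0 0 0.02" --pt "0 0 0.015" --pt "0 0 0.01" --pt "0 0 0" --pt "0 0 0" --pt "0 0 0" --yaw '[0,0,0,0,0,0,0,0,0]' --hand '[-1,-1,-1,-1,-1,-1,-1,-1,-1]'

```text
time_s: 15.37
tcp_pos: [0.4696, -0.4316, 0.0606]
eef_rot: [[-0.989, 0.149, 0.001], [0.149, 0.989, -0.001], [-0.001, -0.001, -1.0]]
contact_force: [0.3, -1.1, -0.5]
width: 0.002
```

Emit:
send_rows --pt "0 0 0.002" --pt "0 0 0.002" --pt "0 0 0.002" --pt "0 0 0.002" --pt "0 0 0" --pt "0 0 0" --yaw '[0,0,0,0,0,0]' --hand '[-1,-1,-1,-1,-1,-1]'

```text
time_s: 15.87
tcp_pos: [0.4693, -0.431, 0.0519]
eef_rot: [[-0.989, 0.149, 0.0], [0.149, 0.989, -0.0], [-0.0, -0.0, -1.0]]
contact_force: [-0.4, 0.5, 1.9]
width: 0.005
```

Contact starts at z≈0.052. Press on.

Emit:
send_rows --pt "0 0 0.002" --pt "0 0 0.002" --pt "0 0 0.001" --pt "0 0 0.001" --pt "0 0 0" --pt "0 0 0" --yaw '[0,0,0,0,0,0]' --hand '[-1,-1,-1,-1,-1,-1]'

```text
time_s: 16.37
tcp_pos: [0.4694, -0.4311, 0.0465]
eef_rot: [[-0.989, 0.149, 0.001], [0.149, 0.989, 0.0], [-0.001, 0.0, -1.0]]
contact_force: [-1.3, 2.2, 9.8]
width: 0.006
```

Emit:
send_rows --pt "0 0 0.001" --pt "0 0 0.001" --pt "0 0 0" --pt "0 0 0" --pt "0 0 0" --yaw '[0,0,0,0,0]' --hand '[-1,-1,-1,-1,-1]'

```text
time_s: 16.78
tcp_pos: [0.4695, -0.4312, 0.0462]
eef_rot: [[-0.989, 0.149, 0.001], [0.149, 0.989, 0.001], [-0.001, 0.001, -1.0]]
contact_force: [-4.9, 7.5, 24.2]
width: 0.006
```

Bottomed out: 24 N with only 0.3 mm more travel. Release.

Emit:
send_rows --pt "0 0 -0.003" --pt "0 0 -0.004" --pt "0 0 -0.006" --pt "0 0 -0.015" --pt "0 0 -0.02" --pt "0 0 -0.03" --pt "0 0 -0.03" --pt "0 0 -0.03" --pt "0 0 0" --pt "0 0 0" --pt "0 0 0" --pt "0 0 0" --yaw '[0,0,0,0,0,0,0,0,0,0,0,0]' --hand '[-1,-1,-1,-1,-1,-1,-1,-1,-1,-1,-1,-1]'

```text
time_s: 17.78
tcp_pos: [0.4685, -0.4301, 0.1805]
eef_rot: [[-0.989, 0.149, -0.002], [0.149, 0.989, 0.002], [0.002, 0.001, -1.0]]
contact_force: [0.6, -0.6, -0.8]
width: 0.003
```

Run:
```python
from h import *
np.set_printoptions(precision=4,suppress=True)
w=grab('wrist','wrist5');d=grab('side','side5');s=w['state'];print(s['time_s'],s['tcp_pos'],s['contact_force'])
W=cloud(w);m=(W[...,2]>.035)&(W[...,2]<.06)&(np.hypot(W[...,0]-.469,W[...,1]+.43)<.012)&(w['pixels'].min(-1)>130)
print('button z',np.median(W[m][:,2]))
a=pickle.load(open('pics/side0.pkl','rb'))['pixels'];df=cv2.absdiff(a,d['pixels']).max(-1)
for k,(x0,y0,x1,y1) in dict(white=(230,130,258,184),amber=(312,172,354,245),beaker=(246,174,276,216),dish=(298,175,328,200),case=(272,198,302,224),chip=(268,174,290,190)).items():print(k,(df[y0:y1,x0:x1]>40).mean())
```

```text
17.7833 [ 0.4685 -0.4301  0.1805] [ 0.5754 -0.5885 -0.76  ]
button z 0.05136168097051538
white 0.34325396825396826
amber 0.0
beaker 0.0
dish 0.0
case 0.0
chip 0.0
```

View pics/side5.png

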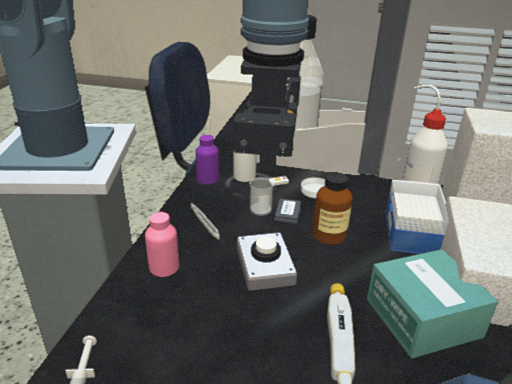

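The button is back up. Nothing in view has moved; the white bottle is partly hidden by the gripper, but its lower body is still at (244,165).

```bash
python3 -c "
from h import *
print(robot.finish_job())"
```

```text
the job is handed in; nothing more can be done
None
```

The pointing check is done and handed in at about 17.8 s of the 48 s allowed.

- **Small bottle:** I held the closed fingertips about 25 mm above the middle of the white, blue-capped bottle for about 3 s, leaving the purple and pink look-alikes alone.
- **Beaker:** I then held about 25 mm above the middle of the beaker mouth for about 3 s. No contact force showed at either hold.
- **Sign-off button:** I pressed it from z 0.052 down to 0.046, the full 6 mm. It bottomed out at about 24 N straight down, with up to 7.5 N sideways. I then released it and backed off to z 0.18.

**Last checks:**
- The button top reads z 0.051 in the wrist camera, so it is back up. The remaining force reading is noise.
- The side camera shows no change at the beaker, amber bottle, dish, chip case or chip.
- The white bottle could only be partly compared, because the gripper hid its upper half. Its visible lower part is where it was.
- Earlier, far off-axis wrist views put the button about 6 mm away from the other cameras' estimate. The view from straight above agreed with them to within 1 mm.

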